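Charge the ball mill's jar and set it to run

TASK

Charge the laboratory mill: lift the loaded scoop by its handle with all five grinding balls still in it, and pour them all through the funnel into the jar. Then stand the empty scoop back upright on the rubber mat, wholly on it, and turn the mill's selector knob clockwise until it clicks over into its other position and stays there. Leave the other things on the bench where they are.

Things in the scene. Friction and masses are not known exactly. Their poses are not given: they have to be found in the camera images.
- scoop: Open aluminium weighing scoop, 120 long (x) x 62 wide (y) mm, about 0.2 kg, standing on the mat. Origin on its underside, mid-width, 55 mm ahead of its rear. +x points to the open pouring lip, z up. Flat pan from x = -52 to 5 mm, walls 40 high and 3 thick; then a ramp with 23 mm side rails rises at 24 degrees to the lip. The handle bridges the pan.
- scoop_handle (a point): Centre of the scoop's handle: an upright grey plastic block 14 (x) x 40 (y) x 34 mm high at x = -18, y = 0, z = 98 mm in the scoop's frame; its top is at 115 mm. Below it a 5 mm cross strip at 76 to 81 mm and two side straps 4 mm thick join it to the walls. Grasp it across its 14 mm. Axes as the scoop's.
- scoop_lip (a point): Middle of the scoop's pouring lip, top end of the ramp: x = 65, y = 0, z = 29 mm in the scoop's frame. No wall across it. The balls roll out over it once the lip end is tipped clearly more than 24 degrees down (about 45 empties it; tip slowly or they jump). Axes as the scoop's.
- scoop_pan (a point): Middle of the floor of the scoop's pan, x = -25, y = 0, z = 4 mm in the scoop's frame. The balls stay in the pan while the scoop is about level.
- ball1: White ceramic grinding ball, 15 mm across, 11.5 g; one of five alike, at the start in the scoop's pan. Origin at its centre.
- ball2: White ceramic grinding ball, 15 mm across, 11.5 g; one of five alike, at the start in the scoop's pan. Origin at its centre.
- ball3: White ceramic grinding ball, 15 mm across, 11.5 g; one of five alike, at the start in the scoop's pan. Origin at its centre.
- ball4: White ceramic grinding ball, 15 mm across, 11.5 g; one of five alike, at the start in the scoop's pan. Origin at its centre.
- ball5: White ceramic grinding ball, 15 mm across, 11.5 g; one of five alike, at the start in the scoop's pan. Origin at its centre.
- mill: White laboratory mill bolted down, 190 (x) x 330 (y) mm, deck 55 mm high. Origin under the centre of its foot, z up. On its deck the clear jar with the funnel stands at y = +95 mm and the selector knob at y = -95 mm.
- funnel_rim (a point): Centre of the funnel's mouth, at the height of its rim, 173 mm above the bench. Steel funnel fixed in the jar's mouth: 116 mm across outside, 110 inside, cone 45 mm deep at about 50 degrees, then a spout 34 mm inside.
- jar_floor (a point): Centre of the inner floor of the clear jar below the funnel, 65 mm above the bench. Jar fixed to the mill, 50 mm outside, 44 inside, its mouth 60 mm above this floor.
- selector (a joint): Angle of the selector knob in rad: 0 at the start, grows clockwise as seen from above. Sprung detent: it rests at 0 and at 1.1; in between it springs back until past 0.55, then snaps on to 1.1. Stops at -0.06 and 1.16. Needs up to about 0.15 N m.
- selector_grip (a point): Where to grip the selector: on its upright axis, 84 mm above the bench. Black bar 46 long x 12 wide x 26 mm high (top at 96 mm, bottom at 70 mm) on a disc 48 mm across. x runs along the bar (towards its white mark), z up; grasp it across the 12 mm. The axes turn with the knob.
- mat: Black rubber mat fixed on the bench, 240 (x) x 260 (y) mm, 3 mm thick. Origin under its centre, z up.
- vial: Bystander: small amber vial, 26 mm across, 55 high, standing near a corner of the mat. Origin under its centre.
- forceps: Bystander: steel forceps about 155 mm long, 10 wide, 5 high, lying along the mat's side. Origin on its underside.
- jar_cap: Bystander: the jar's white cap, 54 mm across, 14 high, lying on the mill's deck between funnel and knob, towards +x of the mill. Origin under its centre.
- reagent: Bystander: amber bottle, 64 mm across, 130 high, behind the work. Origin under its centre.
- beaker: Bystander: glass beaker, 70 mm across, 85 high, behind the work. Origin under its centre.
Not all that is in view belongs to the job. Of the things like the scoop, leave any that is brown or orange; of the rest the smaller one is meant.

How it is judged:
On the way, in this order (a step that is already met when the one before it is completed fails the run):
1. the scoop is lifted clear of the mat with all five balls in it (height (world z) of scoop above 0.08 m and distance between each of ball1, ball2, ball3, ball4, ball5 and scoop_pan below 0.075 m), for 0.2 s.
2. all five balls are in the jar (horizontal distance between each of ball1, ball2, ball3, ball4, ball5 and jar_floor below 0.024 m and z of ball1 in the frame of jar_floor between 0 and 0.06 m and z of ball2 in the frame of jar_floor between 0 and 0.06 m and z of ball3 in the frame of jar_floor between 0 and 0.06 m and z of ball4 in the frame of jar_floor between 0 and 0.06 m and z of ball5 in the frame of jar_floor between 0 and 0.06 m), for 0.2 s.
3. the selector has clicked over (value of joint selector above 0.95 rad), for 0.1 s.
At the end, for the whole second after the job is handed in: All five balls lie in the jar below its mouth; the scoop stands upright (within 6 degrees), at rest, on the mat, its origin within 85 mm (mat's x) and 95 mm (mat's y) of the mat's centre; the selector rests past its detent, above 0.95 rad (all of step 2 and x of scoop in the frame of mat between -0.085 and 0.085 m and y of scoop in the frame of mat between -0.095 and 0.095 m and z of scoop in the frame of mat below 0.01 m and angle between scoop's own z axis and vertical below 0.1 rad and linear speed of scoop below 0.02 m/s and value of joint selector above 0.95 rad); the robot touches nothing.
It fails at once if a bystander is pushed more than 40 mm or, if it stands, tipped over (distance of any of vial, reagent, beaker, jar_cap, forceps from where it was at the start of the episode above 0.04 m or angle between any of vial, reagent, beaker's own z axis and vertical above 0.5 rad).
It also fails if it takes over 70 s, if anything falls off the work surface, if the arm or the gripper's body presses on something with over 40 N, if the wrist force passes 120 N, or if a joint passes its speed limit or range.

ROBOT

A 7-joint arm with a two-finger parallel gripper is mounted at the origin on the work surface. World frame = base frame: x ahead of the robot, y to its left, z up, the work surface at z = 0. Lengths are in m, angles in rad, forces in N, time in s.
With the tool pointing down it reaches from about 0.425 to 0.875 m from the base axis. Payload 8.4 kg.
Tool frame: the origin (TCP) lies at the very end of the fingers, on their centre line; the grasp point (between the pads) lies 19 mm behind it; z points along the fingers, y is the line along which they close (so a half turn about z gives the same grasp; the last joint's range is limited). The gripper opens to 87 mm and grips with 3 to 60 N. Pads are 19 mm wide; open, the fingers measure 117 mm over their backs; the gripper's body (75 mm by 190 mm) begins 51 mm behind the grasp point.
Start: joints at [1.112, 0.333, 0.04, 1.465, -0.013, 1.343, -0.059], TCP at [0.229, -0.608, 0.223] pointing down, gripper open.
Joint ranges: [-2.58, 2.58], [-0.38, 2.09], [-1.3, 1.39], [0.25, 2.4], [-1.5, 4.64], [0.08, 2.09], [-2.65, 2.65]. Speed limits (rad/s): [2.22, 2.22, 2.79, 2.79, 3.14, 3.14, 3.14].

INTERFACE

Orientations are given as a rotation vector (axis times angle).
In Python, from rig import read_state, snapshot, job_done gives the robot as it stands. The module is installed in compiled form; this text tells all that it offers.
- The arm moves only by the tool servo_tool, never from a script. Its argument "series" is a list of rows, each a list of 5 numbers: the opening, from 0 (shut) to 1 (fully open), then the shift along the tool's x, y, z in mm, then the turn about the tool's z in rad. In form: [[fingers, x, y, z, roll], ...]. A call has exactly 5 rows; each row shifts and turns the commanded pose from where the row before left it, along the tool's axes as they then stand; what a row does not reach is not made up. A row lasts 1/12 s, in which the tool goes at most 41.7 mm and 7.16 degrees, less where a joint would pass 70% of its speed; a pose out of reach is approached as far as the arm can. A call is refused whole if a number of a shift passes 41.7 or a number of a turn 0.125, either way. A call with a gripper value outside its range is refused whole. The fingers move at their own pace and stop on an object; the grip force is fixed at half the most. Time passes only in rows, so rows that do not move let the fingers close, or fill a call up. It gives the time, the measured TCP pose, the force, the opening and the grip force at its end, in the units of the state.
- read_state(): the state, without advancing time (a new reading comes with each control period).
- snapshot(name): name is "scene" or "top"; returns a dict with "frame" (420x560x3 uint8, red, green, blue), "vfov" (degrees; the focal length in pixels is half the picture's height over the tangent of half this angle, whatever the lens; pixels are square), "cx", "cy" (the principal point, pixels), "k1" (the pictures are not rectified: a ray, as slopes to the right and down, at radius r is drawn at 1 + k1 r^2 times it, then the intrinsics apply), "R" (3x3) and "t" (3): a world point X has camera coordinates R X + t. Camera axes: x right, y down, z forward; pixel columns grow to the right and rows downward; lengths in m; the calibration is good to about 2 mm. A picture is of the moment at which its call begins. There is no depth.
- job_done(): hands the job in; it is judged then, once.
The state is a dict: "clock": time; "joint_positions": joint angles; "dq": joint speeds; "tau": joint torques, N m; "position": TCP position; "tool_rot": TCP orientation; "force": force on the tool from outside, world axes, zero at the start; "ft_torque": the same for the moment, N m; "gripper_width": finger opening in m; "finger_force": force on a finger pad.
Only numpy, scipy, OpenCV 4.12 (cv2) and the standard library are available. Lean on these libraries where they do the work, as an engineer would, in place of code of your own. Each camera call takes 0.05 s, during which the arm holds its last target. There are 200 camera calls.

## Working session

There is one attempt and no reset: what is moved stays moved. The work goes in short steps, Python scripts to look and compute and a tool call to move; the robot and the scene stay as the last step left them, time stands still between calls to the robot, and variables do not carry over. Pictures are saved under pics/ and viewed, at most 10 in all, crops included, and the job is handed in when it is done.

Besides the shell and the picture viewer there is one more tool, called after "Request:" in YAML: its name, and indented under it one key for each argument. servo_tool: Moves the arm, as the interface text tells. Its arguments: {"type":"object","properties":{"series":{"type":"array"}},"required":["series"]}

```bash
mkdir -p pics; python3 - <<'E'
from rig import *
import cv2
s=read_state()
for k in s: print(k,s[k])
for n in("scene","top"):
    d=snapshot(n); cv2.imwrite(f"pics/{n}0.png",d["frame"][:,:,::-1])
    print(n,d["vfov"],d["cx"],d["cy"],d["k1"],d["R"],d["t"])
E
```

```text
clock 0.0
joint_positions [ 1.11179828  0.33386957  0.0398884   1.46627995 -0.01343675  1.34331327
 -0.05849641]
dq [1.14777287e-03 1.25428653e-03 1.89602896e-03 8.48034154e-04
 3.27912675e-05 4.81333604e-04 4.59862465e-04]
tau [ 3.01853806e-04 -6.56361866e+01  1.33514665e+00 -4.03806424e+01
 -5.97931305e-02  4.48374648e-02  1.28263773e-04]
position [ 0.2286624  -0.60793995  0.22168194]
tool_rot [-3.08936548e+00 -5.61790866e-01  5.68224132e-04]
force [ 0.49034204 -0.41745069 -0.63331538]
ft_torque [-0.01499134  0.00900376 -0.00745464]
finger_force 0.0
gripper_width 0.08718846187821572
scene 45.38852272393832 273.0007058941995 206.74058200107982 0.05412494134749879 [[-0.31121203  0.95028513  0.01025869]
 [ 0.61133351  0.20844912 -0.76342669]
 [-0.72761145 -0.23131608 -0.64581302]] [ 0.11120064 -0.25348994  1.87931119]
top 46.47955967694554 282.74726463552867 213.63438180309262 0.03182326055829793 [[-0.01934983 -0.99977916  0.00819877]
 [-0.99659475  0.0186295  -0.08032337]
 [ 0.0801529  -0.0097251  -0.99673514]] [0.06728738 0.5507487  1.55142104]
```

```bash
ls -la; ls pics
```

```text
total 12
drwxr-xr-x  3 agent agent 4096 Nov 30 14:05 .
drwxr-xr-x 23 root  root  4096 Nov 30 14:05 ..
drwxr-xr-x  2 agent agent 4096 Nov 30 14:05 pics
scene0.png
top0.png
```

View pics/scene0.png

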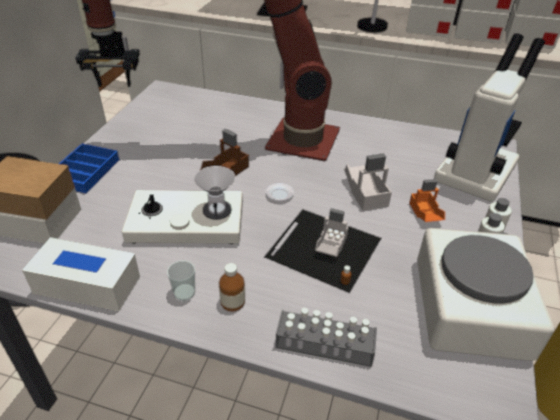

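View pics/top0.png

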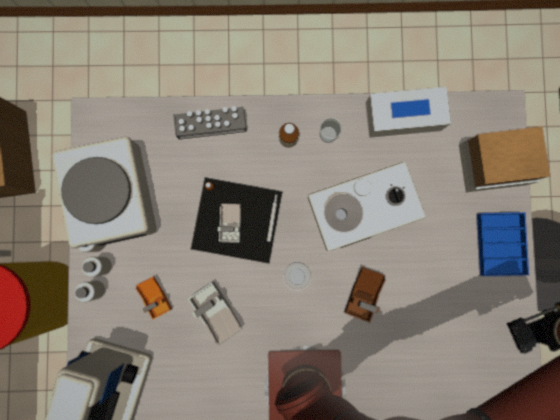

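The scene view shows the mat at (323,248), with the loaded scoop on it, and the mill at (185,215). The top view shows these scoop-like things:
- Grey with balls, on the mat: (230,222)
- Larger grey: (215,312)
- Orange: (155,297)
- Brown: (365,293)

By the description I choose the small grey one at (230,222). I'll check it in a close crop.

```bash
cat > h.py <<'E'
import numpy as np, cv2
from rig import *
def KD(d):
    f=d["frame"].shape[0]/2/np.tan(np.radians(d["vfov"])/2)
    return np.array([[f,0,d["cx"]],[0,f,d["cy"]],[0,0,1]]),np.array([d["k1"],0,0,0,0.])
def ray(d,uv):
    K,D=KD(d); p=cv2.undistortPoints(np.float64(uv).reshape(-1,1,2),K,D)[:,0]
    R=np.array(d["R"]); v=np.c_[p,np.ones(len(p))]@R
    return -R.T@np.array(d["t"]),v
def plane(d,uv,z):
    c,v=ray(d,uv); return c+v*((z-c[2])/v[:,2])[:,None]
def proj(d,X):
    K,D=KD(d); return cv2.projectPoints(np.float64(X).reshape(-1,1,3),cv2.Rodrigues(np.array(d["R"]))[0],np.float64(d["t"]),K,D)[0][:,0]
def tri(d1,u1,d2,u2):
    A=[];b=[]
    for d,u in((d1,u1),(d2,u2)):
        c,v=ray(d,[u]); v=v[0]/np.linalg.norm(v[0]); P=np.eye(3)-np.outer(v,v); A.append(P);b.append(P@c)
    return np.linalg.lstsq(np.vstack(A),np.hstack(b),rcond=None)[0]
def tool():
    s=read_state(); R=cv2.Rodrigues(np.array(s["tool_rot"]))[0]; return s,R
E
python3 - <<'E'
from h import *
d=snapshot("top");e=snapshot("scene")
import pickle; pickle.dump((d,e),open("first.pkl","wb"))
a=cv2.resize(d["frame"][165:285,185:265],None,fx=5,fy=5,interpolation=2)
b=cv2.resize(e["frame"][190:290,290:360],None,fx=5.7,fy=6,interpolation=2)
cv2.imwrite("pics/c1.png",np.hstack([a,b[:600]])[:,:,::-1])
c=cv2.resize(d["frame"][160:255,300:430],None,fx=6,fy=6,interpolation=2)
cv2.imwrite("pics/c2.png",c[:,:,::-1])
g=cv2.cvtColor(d["frame"],cv2.COLOR_RGB2GRAY)
def big(m,x0,x1,y0,y1):
    q=np.zeros_like(m); q[y0:y1,x0:x1]=m[y0:y1,x0:x1]
    q=cv2.morphologyEx(q,cv2.MORPH_CLOSE,np.ones((9,9)))
    cs=cv2.findContours(q,0,2)[0]; return cv2.boxPoints(cv2.minAreaRect(max(cs,key=cv2.contourArea)))
for n,m,r,z in(("mat",(g<45).astype(np.uint8),(180,300,170,270),.003),("mill",(g>185).astype(np.uint8),(300,432,155,255),.055)):
    p=big(m,*r); P=plane(d,p,z); print(n,p.round(1).tolist(),P[:,:2].round(3).tolist(),P.mean(0).round(4),[round(float(np.linalg.norm(P[i]-P[(i+1)%4])),3) for i in range(4)])
E
```

```text
mat [[191.5, 248.0], [204.1999969482422, 177.6999969482422], [281.0, 191.60000610351562], [268.20001220703125, 261.8999938964844]] [[0.448, 0.353], [0.676, 0.311], [0.626, 0.061], [0.398, 0.107]] [0.5368 0.208  0.003 ] [0.232, 0.255, 0.232, 0.252]
mill [[310.6000061035156, 195.89999389648438], [404.20001220703125, 163.60000610351562], [422.20001220703125, 216.0], [328.70001220703125, 248.3000030517578]] [[0.604, -0.032], [0.701, -0.331], [0.534, -0.382], [0.438, -0.085]] [ 0.5691 -0.2074  0.055 ] [0.315, 0.175, 0.312, 0.174]
```

View pics/c1.png

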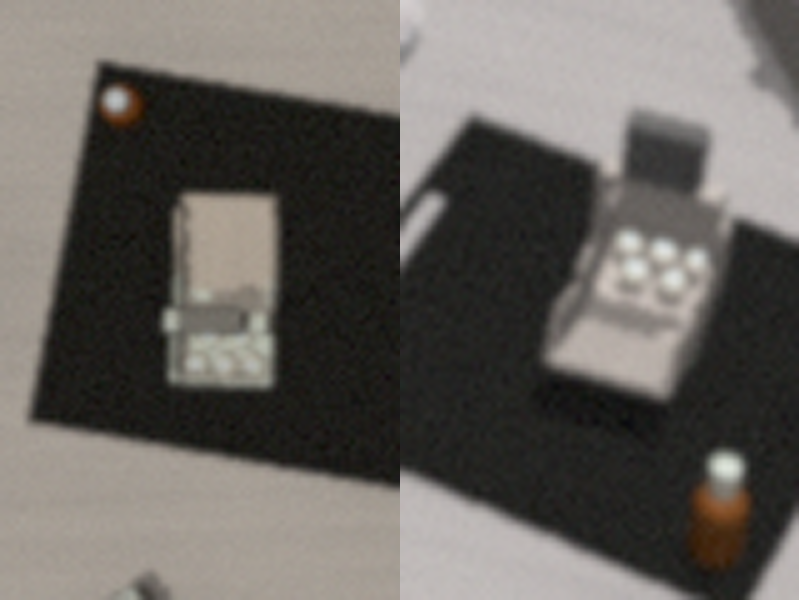

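View pics/c2.png

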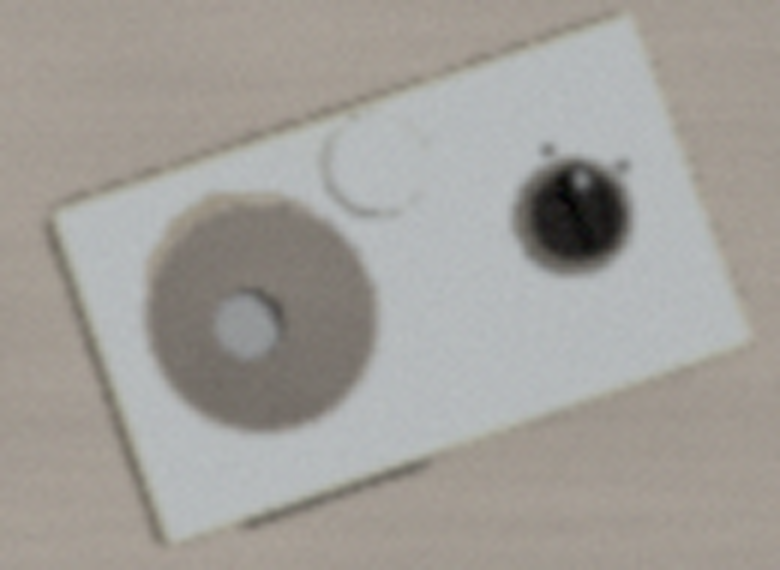

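The crop at left confirms the choice: a small grey scoop with five white balls. Its lip points image-up (about world +x), and the handle top is near top pixel (227.6,228.2) and scene pixel (337,212). The second crop shows the funnel centre near (343.5,212.5) and the knob near (396,196), with its white mark pointing image-up.

```bash
python3 - <<'E'
from h import *
import pickle; d,e=pickle.load(open("first.pkl","rb"))
print("cam",ray(d,[[0,0]])[0],ray(e,[[0,0]])[0])
print("handle top",tri(d,(227.6,228.2),e,(337.2,212.2)))
hsv=cv2.cvtColor(d["frame"],cv2.COLOR_RGB2HSV); g=cv2.cvtColor(d["frame"],cv2.COLOR_RGB2GRAY)
# scoop silhouette on mat
q=np.zeros_like(g); q[195:250,210:250]=(g>60)[195:250,210:250]
c=max(cv2.findContours(q,0,2)[0],key=cv2.contourArea); b=cv2.boxPoints(cv2.minAreaRect(c)); print("scoop box",b.round(1).tolist(),plane(d,b,.035)[:,:2].round(3).tolist())
# left/right edges of scoop fit over rows of ramp/pan
for side,f in(("L",np.argmax),):
    pass
rows=range(206,240); L=[];Rr=[]
for r in rows:
    x=np.where(q[r])[0]; L.append(x.min());Rr.append(x.max())
print(L,Rr)
# funnel ellipse
q=np.zeros_like(g); q[185:240,318:368]=(g<150)[185:240,318:368]
q=cv2.morphologyEx(q,cv2.MORPH_CLOSE,np.ones((13,13)))
c=max(cv2.findContours(q,0,2)[0],key=cv2.contourArea); (u,v),ax,_=cv2.fitEllipse(c); print("funnel",u,v,ax,plane(d,[[u,v]],.173))
# knob
q=np.zeros_like(g); q[175:215,382:410]=(g<90)[175:215,382:410]
c=max(cv2.findContours(q,0,2)[0],key=cv2.contourArea); (u,v),ax,_=cv2.fitEllipse(c); print("knob",u,v,ax,plane(d,[[u,v]],.07),plane(d,[[u,v]],.08))
print(g[184:208,384:408])
E
```

```text
cam [0.42582437 0.07210007 1.59004218] [1.5569822  0.38188235 1.01902188]
handle top [0.50277594 0.22878082 0.11332031]
scoop box [[217.0, 203.0], [240.0, 203.0], [240.0, 242.0], [217.0, 242.0]] [[0.589, 0.266], [0.587, 0.193], [0.463, 0.194], [0.465, 0.267]]
[np.int64(220), np.int64(219), np.int64(219), np.int64(219), np.int64(219), np.int64(219), np.int64(219), np.int64(219), np.int64(219), np.int64(219), np.int64(220), np.int64(220), np.int64(220), np.int64(220), np.int64(219), np.int64(219), np.int64(219), np.int64(219), np.int64(219), np.int64(219), np.int64(218), np.int64(217), np.int64(217), np.int64(217), np.int64(217), np.int64(218), np.int64(218), np.int64(218), np.int64(218), np.int64(218), np.int64(218), np.int64(218), np.int64(218), np.int64(218)] [np.int64(240), np.int64(240), np.int64(240), np.int64(240), np.int64(240), np.int64(240), np.int64(240), np.int64(240), np.int64(240), np.int64(240), np.int64(240), np.int64(240), np.int64(240), np.int64(240), np.int64(240), np.int64(240), np.int64(240), np.int64(240), np.int64(240), np.int64(240), np.int64(239), np.int64(239)
[... 2192 characters left out ...]
82 172 136 107  93  80  57  39  40  31  33  31  21  27  35  49  64
   93 131 163 177 184 186]
 [184 184 178 149 118 104  96  83  71  55  45  44  45  46  48  63  80 105
  129 157 176 182 183 183]
 [185 183 182 170 150 127 106 100  95  84  78  77  71  80  89  96 107 131
  157 177 181 186 181 182]
 [185 186 183 180 173 155 134 119 110 105 102 104 105 106 114 122 138 157
  175 181 183 181 183 180]
 [182 186 182 183 182 176 169 154 142 130 129 129 135 139 145 157 170 178
  182 184 186 182 183 181]
 [182 185 183 185 187 185 180 178 173 169 167 170 170 173 172 178 179 183
  185 183 186 183 183 188]
 [186 185 184 181 181 184 185 182 184 183 184 183 184 183 185 183 182 184
  184 182 185 183 183 184]]
```

Request:
servo_tool:
  series:
    - [1,0,0,-20,0.12]
    - [1,0,0,-20,0.12]
    - [1,0,0,-20,0.12]
    - [1,0,0,-20,0]
    - [1,0,0,-20,0]

```text
clock: 0.62
position: [0.2288, -0.6082, 0.3233]
tool_rot: [-3.141, 0.002, 0.0]
force: [-0.7, -0.5, -0.8]
gripper_width: 0.087
finger_force: 0.0
```

Request:
servo_tool:
  series:
    - [1,20,-38,0,0]
    - [1,20,-38,0,0]
    - [1,20,-38,0,0]
    - [1,20,-38,0,0]
    - [1,20,-38,0,0]

```text
clock: 1.03
position: [0.3264, -0.4221, 0.3224]
tool_rot: [3.142, -0.001, -0.0]
force: [0.6, 0.3, 0.4]
gripper_width: 0.087
finger_force: 0.0
```

Request:
servo_tool:
  series:
    - [1,20,-38,0,0]
    - [1,20,-38,0,0]
    - [1,20,-38,0,0]
    - [1,20,-38,0,0]
    - [1,20,-38,0,0]

```text
clock: 1.45
position: [0.4234, -0.2377, 0.3227]
tool_rot: [3.141, -0.001, 0.0]
force: [0.5, -1.0, 0.4]
gripper_width: 0.087
finger_force: 0.0
```

Request:
servo_tool:
  series:
    - [1,14,-38,0,0]
    - [1,14,-38,0,0]
    - [1,14,-38,0,0]
    - [1,14,-38,0,0]
    - [1,14,-38,0,0]

```text
clock: 1.87
position: [0.4932, -0.0477, 0.3227]
tool_rot: [3.141, -0.001, 0.001]
force: [1.2, -0.5, -0.3]
gripper_width: 0.0869
finger_force: 0.0
```

Request:
servo_tool:
  series:
    - [1,2,-38,0,0]
    - [1,2,-38,0,0]
    - [1,2,-38,0,0]
    - [1,2,-38,0,0]
    - [1,1,-38,0,0]

```text
clock: 2.28
position: [0.5018, 0.142, 0.3226]
tool_rot: [3.141, -0.001, 0.001]
force: [0.9, -0.3, 0.4]
gripper_width: 0.087
finger_force: 0.0
```

Request:
servo_tool:
  series:
    - [1,0,-34,35,0]
    - [1,0,-25,35,0]
    - [1,0,-18,35,0]
    - [1,0,-8,20,0]
    - [1,0,0,0,0]

```text
clock: 2.7
position: [0.4991, 0.2207, 0.1992]
tool_rot: [3.14, 0.005, -0.011]
force: [-0.1, -0.5, -0.0]
gripper_width: 0.0867
finger_force: 0.0
```

```bash
python3 - <<'E'
from h import *
s,R=tool(); print(s["position"])
d=snapshot("scene"); e=snapshot("top")
a=cv2.resize(d["frame"][160:280,280:380],None,fx=4,fy=4,interpolation=2); b=cv2.resize(e["frame"][165:285,180:280],None,fx=4,fy=4,interpolation=2)
cv2.imwrite("pics/g1.png",np.hstack([a,b])[:,:,::-1])
E
```

```text
[0.49905692 0.22065286 0.1991938 ]
```

View pics/g1.png

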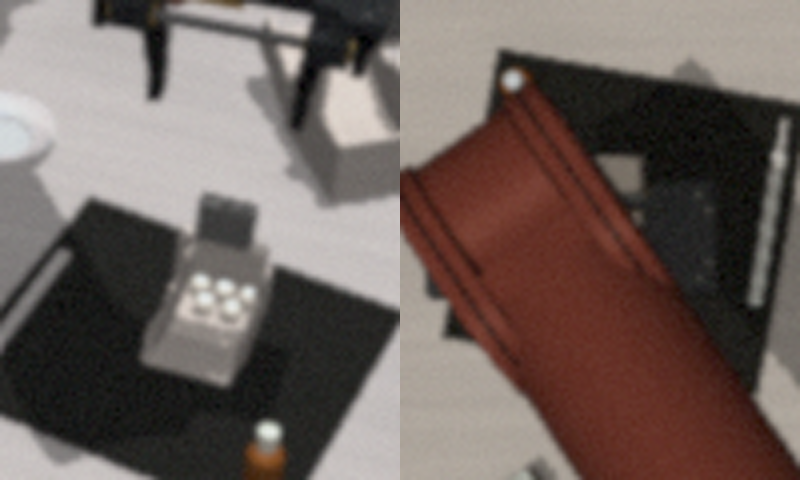

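The scene crop shows the fingertips at about (319,184) and (355,192), above the handle whose top is at about (337.5,211). The balls are undisturbed. I'll check the alignment numerically.

```bash
python3 - <<'E'
from h import *
d=snapshot("scene"); s,R=tool(); p=np.array(s["position"]); print(p, s["joint_positions"])
print("proj tips",proj(d,[p+R@[0,.0435,0],p-R@[0,.0435,0],p]))
print("handle top from scene",plane(d,[[337.5,210.9]],.118),"proj est",proj(d,[[.502,.227,.118],[.495,.207,.118],[.495,.247,.118],[.509,.207,.118],[.509,.247,.118]]))
E
```

```text
[0.50283346 0.21897137 0.20511072] [ 0.1299266   0.20134533 -0.70099263  1.71010798  0.13558683  1.27829361
 -2.17196005]
proj tips [[319.32387816 181.95497789]
 [351.55014201 188.47851812]
 [335.30469211 185.19192787]]
handle top from scene [[0.50135123 0.23285619 0.118     ]] proj est [[335.36296183 210.59813321]
 [328.8569422  207.52753484]
 [343.03992014 210.55764098]
 [327.68553274 210.6387329 ]
 [341.96469951 213.71333099]]
```

Request:
servo_tool:
  series:
    - [1,0,-11,15,0]
    - [1,0,0,30,0]
    - [1,0,0,30,0]
    - [1,0,0,10,0]
    - [1,0,0,0,0]

```text
clock: 3.27
position: [0.5019, 0.229, 0.1181]
tool_rot: [3.14, -0.003, -0.003]
force: [-0.3, 0.6, 1.1]
gripper_width: 0.0867
finger_force: 0.0
```

Request:
servo_tool:
  series:
    - [1,0,0,0,0]
    - [1,0,0,0,0]
    - [1,0,0,0,0]
    - [1,0,0,0,0]
    - [1,0,0,0,0]

```text
clock: 3.68
position: [0.5026, 0.2307, 0.1198]
tool_rot: [-3.141, 0.001, -0.002]
force: [-0.1, -0.8, 0.7]
gripper_width: 0.087
finger_force: 0.0
```

Request:
servo_tool:
  series:
    - [1,0,0,15,0]
    - [1,0,0,15,0]
    - [1,0,0,0,0]
    - [0.6,0,0,0,0]
    - [0.55,0,0,0,0]

```text
clock: 4.1
position: [0.5024, 0.2309, 0.0896]
tool_rot: [-3.141, 0.0, -0.001]
force: [0.9, 0.6, -0.7]
gripper_width: 0.08
finger_force: 0.0
```

Request:
servo_tool:
  series:
    - [0.52,0,0,0,0]
    - [0.5,0,0,0,0]
    - [0.48,0,0,0,0]
    - [0.46,0,0,0,0]
    - [0.44,0,0,0,0]

```text
clock: 4.52
position: [0.5022, 0.2306, 0.089]
tool_rot: [-3.142, 0.0, -0.0]
force: [0.6, 0.6, 0.2]
gripper_width: 0.0482
finger_force: 0.0
```

Request:
servo_tool:
  series:
    - [0.3,0,0,0,0]
    - [0,0,0,0,0]
    - [0,0,0,0,0]
    - [0,0,0,0,0]
    - [0,0,0,0,0]

```text
clock: 4.93
position: [0.5022, 0.2305, 0.0888]
tool_rot: [3.142, -0.0, 0.0]
force: [-0.5, -1.0, 1.0]
gripper_width: 0.0395
finger_force: 30.0
```

Request:
servo_tool:
  series:
    - [0,0,0,-4,0]
    - [0,0,0,-8,0]
    - [0,0,0,-12,0]
    - [0,0,0,-16,0]
    - [0,0,0,-20,0]

```text
clock: 5.35
position: [0.5015, 0.2305, 0.1496]
tool_rot: [3.141, 0.0, -0.002]
force: [0.8, 0.1, -2.5]
gripper_width: 0.0397
finger_force: 30.0
```

Request:
servo_tool:
  series:
    - [0,0,0,-22,0]
    - [0,0,0,-22,0]
    - [0,0,0,-22,0]
    - [0,0,0,-22,0]
    - [0,0,0,-22,0]

```text
clock: 5.77
position: [0.5018, 0.2308, 0.2611]
tool_rot: [-3.141, -0.0, -0.001]
force: [0.7, 0.2, -2.3]
gripper_width: 0.0396
finger_force: 30.0
```

Request:
servo_tool:
  series:
    - [0,0,0,-18,0]
    - [0,0,0,-14,0]
    - [0,0,0,-10,0]
    - [0,0,0,-5,0]
    - [0,0,0,0,0]

```text
clock: 6.18
position: [0.5022, 0.2309, 0.307]
tool_rot: [-3.141, 0.0, -0.002]
force: [1.1, 0.0, -2.5]
gripper_width: 0.0398
finger_force: 30.0
```

```bash
python3 - <<'E'
from h import *
s,R=tool(); print(s["position"],s["gripper_width"],s["force"])
d=snapshot("scene")
p=np.array(s["position"]); u=proj(d,[p])[0].astype(int); print(u)
y0=max(u[1]-60,0);x0=u[0]-60
a=cv2.resize(d["frame"][y0:y0+150,x0:x0+150],None,fx=4,fy=4,interpolation=2); cv2.imwrite("pics/g2.png",a[:,:,::-1]); print(x0,y0)
E
```

```text
[0.50223267 0.23087102 0.30702915] 0.0397641590373177 [ 1.06243804  0.02006706 -2.4537175 ]
[343 153]
283 93
```

View pics/g2.png

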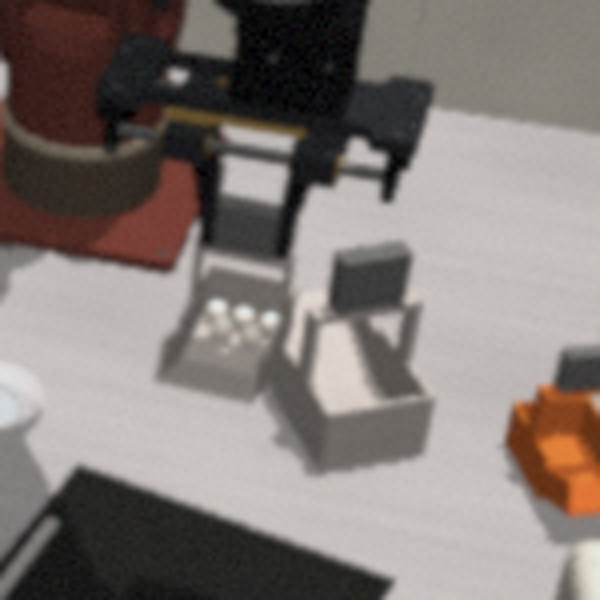

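Image: the scoop hangs level at crop (235,310) with all the balls still in the pan. Next I carry it to the funnel.

Request:
servo_tool:
  series:
    - [0,0,6,0,0]
    - [0,-2,12,0,0]
    - [0,-4,18,0,0]
    - [0,-4,24,0,0]
    - [0,-4,26,0,0]

```text
clock: 6.65
position: [0.4872, 0.1438, 0.3046]
tool_rot: [-3.141, -0.002, 0.003]
force: [1.4, -0.3, -2.4]
gripper_width: 0.0398
finger_force: 30.0
```

Request:
servo_tool:
  series:
    - [0,-4,26,0,0]
    - [0,-4,26,0,0]
    - [0,-4,26,0,0]
    - [0,-4,26,0,0]
    - [0,-4,26,0,0]

```text
clock: 7.07
position: [0.467, 0.0128, 0.3049]
tool_rot: [-3.141, 0.001, 0.002]
force: [1.4, -1.2, -2.7]
gripper_width: 0.04
finger_force: 30.0
```

Request:
servo_tool:
  series:
    - [0,-4,26,0,0]
    - [0,-4,26,0,0]
    - [0,-4,22,0,0]
    - [0,-4,16,0,0]
    - [0,-2,10,0,0]

```text
clock: 7.48
position: [0.4488, -0.088, 0.3048]
tool_rot: [-3.142, 0.005, 0.003]
force: [0.3, 0.1, -1.9]
gripper_width: 0.0401
finger_force: 30.0
```

Request:
servo_tool:
  series:
    - [0,-2,10,3,0]
    - [0,0,8,5,0]
    - [0,0,6,5,0]
    - [0,0,5,5,0]
    - [0,0,4,2,0]

```text
clock: 7.9
position: [0.4478, -0.1184, 0.2845]
tool_rot: [-3.141, -0.001, 0.002]
force: [0.5, -0.3, -1.2]
gripper_width: 0.04
finger_force: 30.0
```

```bash
python3 - <<'E'
from h import *
s,R=tool(); print(s["position"],s["tool_rot"],s["joint_positions"],s["force"])
d=snapshot("scene")
p=np.array(s["position"]); u=proj(d,[p])[0].astype(int); print(u)
y0=max(u[1]-60,0);x0=u[0]-60
a=cv2.resize(d["frame"][y0:y0+150,x0:x0+150],None,fx=4,fy=4,interpolation=2); cv2.imwrite("pics/g3.png",a[:,:,::-1]); print(x0,y0)
print(proj(d,[[.54,-.118,.173],[.482,-.118,.173],[.54,-.06,.173],[.54,-.176,.173]]))
E
```

```text
[ 0.44777768 -0.11838175  0.28449526] [-3.14095156e+00 -6.68384734e-04  2.18099344e-03] [ 0.53713518 -0.05967885 -0.35397706  1.78129103 -0.02129998  1.41780539
 -1.38335624] [ 0.4886097  -0.27191341 -1.19339864]
[223 126]
163 66
[[213.05121694 178.04458583]
 [221.08656194 166.54328221]
 [232.44222196 182.15515707]
 [193.99749323 174.00291299]]
```

View pics/g3.png

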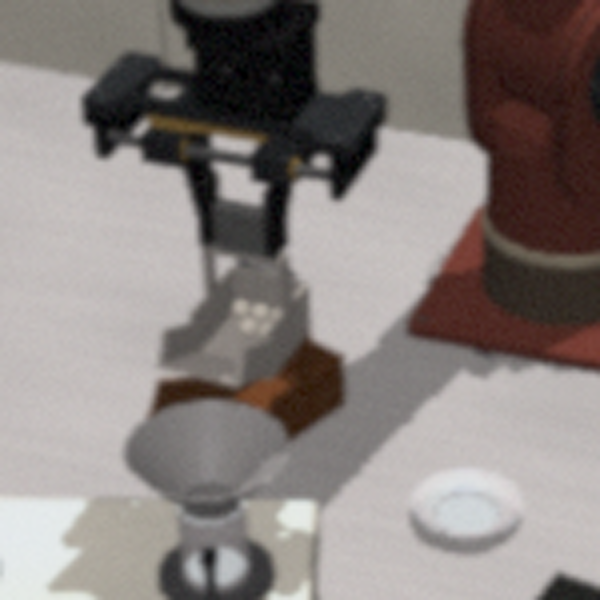

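Image: the scoop is level with its lip at crop (200,372), above and just behind the funnel, whose rim is centred at crop (207,447). All balls are in the pan. Because the tool can't pitch, I will use the funnel's near rim as a fulcrum and let the scoop pivot between the pads.

Request:
servo_tool:
  series:
    - [0,3,-3,6,0]
    - [0,3,0,6,0]
    - [0,0,0,6,0]
    - [0,0,0,5,0]
    - [0,0,0,0,0]

```text
clock: 8.37
position: [0.4535, -0.1151, 0.2613]
tool_rot: [-3.141, -0.001, 0.003]
force: [-0.1, -0.2, -2.8]
gripper_width: 0.0395
finger_force: 30.0
```

Request:
servo_tool:
  series:
    - [0,0,0,2,0]
    - [0,0,0,1,0]
    - [0,0,0,1,0]
    - [0,0,0,1,0]
    - [0,0,0,0,0]

```text
clock: 8.78
position: [0.4542, -0.1155, 0.2587]
tool_rot: [3.141, -0.001, 0.002]
force: [-2.1, 0.4, 2.4]
gripper_width: 0.0398
finger_force: 30.0
```

Request:
servo_tool:
  series:
    - [0,2,0,0,0]
    - [0,2,0,0,0]
    - [0,2,0,0,0]
    - [0,2,0,0,0]
    - [0,2,0,0,0]

```text
clock: 9.2
position: [0.4643, -0.1164, 0.2603]
tool_rot: [3.14, -0.002, 0.003]
force: [-7.9, -1.9, 19.3]
gripper_width: 0.0404
finger_force: 29.9
```

```bash
cat > look.py <<'E'
from h import *
import sys
s,R=tool(); print(np.round(s["position"],4),np.round(s["tool_rot"],3),np.round(s["force"],1),np.round(s["ft_torque"],2),s["gripper_width"])
d=snapshot("scene"); a=d["frame"][100:200,175:275]
cv2.imwrite(sys.argv[1],cv2.resize(a,None,fx=5.9,fy=5.9,interpolation=2)[:,:,::-1])
E
python3 look.py pics/p1.png
```

```text
[ 0.4643 -0.1164  0.2603] [ 3.14e+00 -2.00e-03  3.00e-03] [-7.9 -1.9 19.3] [-0.35  2.08  0.  ] 0.04036352548493099
```

```bash
cat > pred.py <<'E'
from h import *
def pts(d,p,th,L):
    o=np.array([-.018,0,.1048]); c,s=np.cos(th),np.sin(th)
    L=np.atleast_2d(L)/1000.-o; g=p+[0,0,.019]
    return proj(d,np.c_[g[0]+L[:,0]*c+L[:,2]*s,g[1]+L[:,1],g[2]-L[:,0]*s+L[:,2]*c])
if __name__=="__main__":
    s,R=tool(); d=snapshot("scene"); p=np.array(s["position"])
    for a in(-10,0,10,20,30,45): print(a,((pts(d,p,np.radians(a),[[65,28,29],[65,-28,29]])-[175,100])*5.9).round(0).tolist())
E
python3 pred.py
```

```text
-10 [[261.0, 417.0], [148.0, 393.0]]
0 [[273.0, 430.0], [161.0, 406.0]]
10 [[286.0, 435.0], [176.0, 412.0]]
20 [[301.0, 433.0], [192.0, 411.0]]
30 [[316.0, 425.0], [208.0, 403.0]]
45 [[338.0, 400.0], [233.0, 378.0]]
```

View pics/p1.png

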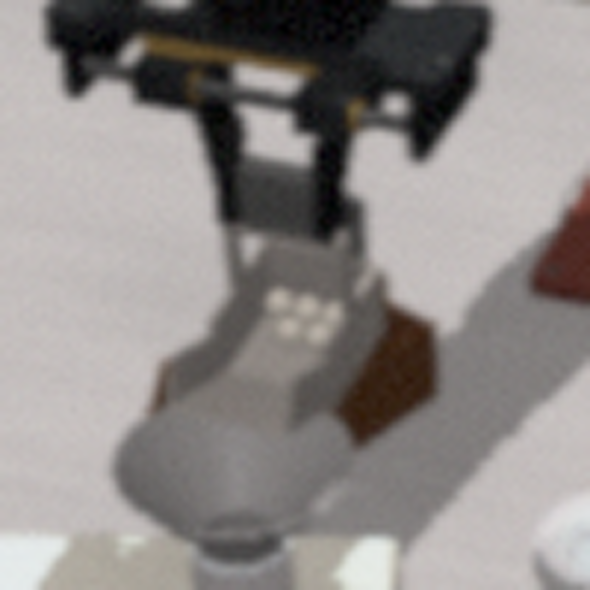

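Image: the five balls are still together in the pan at crop (305,315), and the lip corner at (290,425) matches a tilt of about 5° nose-down. The pivot about the rim works, so I continue slowly.

Request:
servo_tool:
  series:
    - [0,2,0,0,0]
    - [0,2,0,0,0]
    - [0,2,0,0,0]
    - [0,2,0,0,0]
    - [0,2,0,0,0]

```text
clock: 9.72
position: [0.4751, -0.1167, 0.2612]
tool_rot: [3.139, -0.002, 0.007]
force: [-6.3, -2.6, 21.5]
gripper_width: 0.0399
finger_force: 30.0
```

Request:
servo_tool:
  series:
    - [0,2,0,0,0]
    - [0,2,0,0,0]
    - [0,2,0,0,0]
    - [0,2,0,0,0]
    - [0,2,0,0,0]

```text
clock: 10.13
position: [0.4855, -0.1166, 0.2612]
tool_rot: [3.139, -0.002, 0.008]
force: [-4.7, -2.6, 19.0]
gripper_width: 0.0395
finger_force: 30.0
```

```bash
python3 look.py pics/p2.png; cat > balls.py <<'E'
from h import *
d=snapshot("scene"); f=d["frame"]; g=cv2.cvtColor(f,cv2.COLOR_RGB2GRAY); m=np.zeros_like(g)
m[115:182,190:260]=((g>185)&(f.max(2)-f.min(2)<60))[115:182,190:260]
n,_,st,c=cv2.connectedComponentsWithStats(m)
print([(((c[i]-[175,100])*5.9).round().tolist(),int(st[i,4])) for i in range(1,n) if st[i,4]>2])
E
python3 balls.py; python3 pred.py
```

```text
[ 0.4855 -0.1166  0.2612] [ 3.139e+00 -2.000e-03  8.000e-03] [-4.7 -2.6 19. ] [-0.52  1.17 -0.05] 0.03951959892021352
[([440.0, 208.0], 512), ([245.0, 98.0], 9), ([125.0, 273.0], 652), ([249.0, 153.0], 27), ([487.0, 469.0], 17)]
-10 [[242.0, 441.0], [128.0, 417.0]]
0 [[254.0, 454.0], [142.0, 430.0]]
10 [[268.0, 459.0], [157.0, 436.0]]
20 [[283.0, 457.0], [173.0, 434.0]]
30 [[298.0, 448.0], [190.0, 425.0]]
45 [[322.0, 423.0], [215.0, 401.0]]
```

```bash
cat > balls.py <<'E'
from h import *
from pred import pts
s,R=tool(); d=snapshot("scene"); f=d["frame"]; g=cv2.cvtColor(f,cv2.COLOR_RGB2GRAY)
t=cv2.morphologyEx(g,cv2.MORPH_TOPHAT,cv2.getStructuringElement(2,(7,7)))
p=np.array(s["position"]); q=pts(d,p,.25,[[-18,0,10],[20,0,20]])
y0,y1,x0,x1=int(q[:,1].min())-14,int(q[:,1].max())+12,int(q[:,0].min())-14,int(q[:,0].max())+14
m=np.zeros_like(g); m[y0:y1,x0:x1]=(t>18)[y0:y1,x0:x1]
n,_,st,c=cv2.connectedComponentsWithStats(m)
print([(c[i].round(1).tolist(),int(st[i,4])) for i in range(1,n) if st[i,4]>2])
for a in(0,10,20,30,45): print(a,"rear wall top,mid pan,pan front,lip",pts(d,p,np.radians(a),[[-52,0,40],[-25,0,11],[3,0,11],[65,0,29],[65,28,52],[65,-28,52]]).round(1).tolist())
E
python3 balls.py
```

```text
[([215.0, 144.2], 4), ([234.7, 147.4], 16), ([222.0, 158.3], 7), ([206.7, 159.3], 3), ([215.1, 160.1], 8), ([226.7, 159.0], 7), ([219.0, 161.7], 7), ([224.3, 163.0], 7)]
0 rear wall top,mid pan,pan front,lip [[224.8, 148.7], [221.7, 162.2], [217.9, 167.6], [208.5, 174.9], [217.6, 170.0], [198.3, 166.0]]
10 rear wall top,mid pan,pan front,lip [[226.1, 144.7], [223.8, 158.3], [220.2, 165.0], [211.0, 175.8], [219.4, 171.9], [200.3, 167.9]]
20 rear wall top,mid pan,pan front,lip [[227.1, 140.4], [225.8, 153.9], [222.5, 161.6], [213.6, 175.5], [221.4, 172.7], [202.6, 168.8]]
30 rear wall top,mid pan,pan front,lip [[228.0, 136.0], [227.5, 149.0], [224.6, 157.5], [216.4, 174.0], [223.7, 172.5], [205.0, 168.6]]
45 rear wall top,mid pan,pan front,lip [[228.7, 129.4], [229.6, 140.9], [227.4, 150.2], [220.4, 169.8], [227.1, 170.2], [208.7, 166.4]]
```

Request:
servo_tool:
  series:
    - [0,2,0,0.3,0]
    - [0,2,0,0.3,0]
    - [0,2,0,0.4,0]
    - [0,2,0,0.4,0]
    - [0,2,0,0.4,0]

```text
clock: 10.75
position: [0.4964, -0.1167, 0.2601]
tool_rot: [3.139, -0.002, 0.011]
force: [-2.2, -2.6, 21.2]
gripper_width: 0.0398
finger_force: 30.1
```

Request:
servo_tool:
  series:
    - [0,2,0,0.5,0]
    - [0,2,0,0.5,0]
    - [0,2,0,0.5,0]
    - [0,2,0,0.6,0]
    - [0,0,0,0,0]

```text
clock: 11.17
position: [0.5052, -0.1167, 0.2584]
tool_rot: [3.138, -0.002, 0.014]
force: [0.6, -3.3, 22.7]
gripper_width: 0.0396
finger_force: 32.2
```

```bash
python3 balls.py; python3 look.py pics/p3.png
```

```text
[([219.8, 148.4], 5), ([226.5, 149.5], 4), ([232.8, 149.3], 12), ([221.5, 158.0], 6), ([207.2, 159.4], 5), ([226.7, 159.0], 7), ([214.0, 160.7], 7), ([219.0, 162.5], 6), ([223.8, 163.5], 11), ([230.6, 171.4], 7)]
0 rear wall top,mid pan,pan front,lip [[222.2, 153.1], [219.1, 166.7], [215.2, 172.3], [205.6, 179.8], [214.7, 175.0], [195.3, 170.9]]
10 rear wall top,mid pan,pan front,lip [[223.5, 149.1], [221.2, 162.8], [217.5, 169.6], [208.1, 180.7], [216.6, 176.8], [197.4, 172.8]]
20 rear wall top,mid pan,pan front,lip [[224.6, 144.8], [223.2, 158.3], [219.8, 166.1], [210.9, 180.3], [218.7, 177.6], [199.7, 173.6]]
30 rear wall top,mid pan,pan front,lip [[225.4, 140.4], [224.9, 153.3], [222.0, 161.9], [213.6, 178.7], [220.9, 177.3], [202.1, 173.4]]
45 rear wall top,mid pan,pan front,lip [[226.2, 133.7], [227.1, 145.2], [224.8, 154.6], [217.8, 174.4], [224.5, 174.9], [206.0, 171.1]]
[ 0.5051 -0.1167  0.2585] [ 3.138e+00 -2.000e-03  1.400e-02] [ 0.8 -2.5 22.2] [-0.61  0.22 -0.06] 0.039753235004992185
```

Request:
servo_tool:
  series:
    - [0,1.5,0,0.5,0]
    - [0,1.5,0,0.5,0]
    - [0,1.5,0,0.5,0]
    - [0,1.5,0,0.6,0]
    - [0,1.5,0,0.6,0]

```text
clock: 11.68
position: [0.5131, -0.1168, 0.2564]
tool_rot: [3.138, -0.002, 0.016]
force: [2.3, -3.0, 25.9]
gripper_width: 0.0396
finger_force: 35.4
```

Request:
servo_tool:
  series:
    - [0,1.5,0,0.7,0]
    - [0,1.5,0,0.8,0]
    - [0,1.5,0,0.8,0]
    - [0,1.5,0,0.8,0]
    - [0,0,0,0,0]

```text
clock: 12.1
position: [0.5202, -0.1168, 0.2539]
tool_rot: [3.138, -0.002, 0.02]
force: [4.6, -3.1, 27.7]
gripper_width: 0.0395
finger_force: 37.5
```

```bash
python3 balls.py|head -1; python3 look.py pics/p4.png
```

```text
[([217.4, 153.2], 5), ([207.2, 159.4], 5), ([203.0, 169.8], 5), ([230.7, 174.2], 28), ([206.0, 185.0], 3)]
[ 0.5202 -0.1168  0.254 ] [ 3.138e+00 -2.000e-03  2.100e-02] [ 4.3 -2.9 26.1] [-0.6  -0.67 -0.08] 0.03977181577260365
```

```bash
python3 - <<'E'
from h import *
d=snapshot("scene"); a=cv2.resize(d["frame"][115:225,165:265],None,fx=5.4,fy=5.4,interpolation=2)
cv2.imwrite("pics/p5.png",a[:,:,::-1])
E
```

```text
(no output)
```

View pics/p5.png

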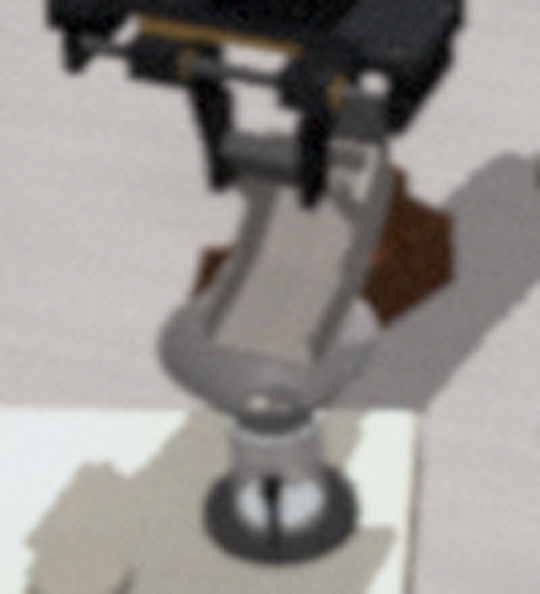

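Image: the scoop is tilted about 35–40° nose-down over the funnel and looks empty. One ball shows in the funnel's spout at crop (262,402), full-frame (213.5,189.4). I tip a bit more, dwell, and recheck that spot.

Request:
servo_tool:
  series:
    - [0,1.5,0,0.7,0]
    - [0,1.5,0,0.8,0]
    - [0,1.5,0,0.8,0]
    - [0,1.5,0,0.8,0]
    - [0,0,0,0,0]

```text
clock: 12.67
position: [0.5271, -0.1167, 0.2512]
tool_rot: [3.138, -0.001, 0.024]
force: [8.1, -2.5, 25.6]
gripper_width: 0.0396
finger_force: 36.7
```

Request:
servo_tool:
  series:
    - [0,0,0,0,0]
    - [0,0,0,0,0]
    - [0,0,0,0,0]
    - [0,0,0,0,0]
    - [0,0,0,0,0]

```text
clock: 13.08
position: [0.527, -0.1167, 0.2512]
tool_rot: [3.138, -0.001, 0.024]
force: [8.0, -2.5, 25.2]
gripper_width: 0.0397
finger_force: 36.8
```

```bash
python3 - <<'E'
from h import *
s,R=tool(); print(s["force"],s["position"])
d=snapshot("scene"); g=cv2.cvtColor(d["frame"],cv2.COLOR_RGB2GRAY)
print(g[184:212,202:230:1])
import pickle; a=pickle.load(open("first.pkl","rb"))[1]["frame"]; print(cv2.cvtColor(a,cv2.COLOR_RGB2GRAY)[194:212,202:230])
E
```

```text
[ 7.99567209 -2.51875147 25.15225109] [ 0.52698682 -0.11671974  0.25123785]
[[103 107 106 112 111 116 119 119 120 123 126 132 134 137 132 129 128 125
  125 123 116 111 110 114 112 112 116 120]
 [101 107 107 108 111 115 116 117 123 126 126 132 131 133 134 127 126 126
  122 120 117 115 111 113 113 108 114 121]
 [ 99 101 102 106 106 109 112 117 122 120 122 123 119 117 117 116 119 122
  119 118 118 116 110 108 106 106 112 118]
 [ 97  97  99 103 106 110 114 113 114 112 106 108 106 106 103 106 107 112
  112 119 117 112 109 107 102 103 114 128]
 [115 103 100 101 103 104 109 104 101  94  95  98  98 101 101 101  98 101
  104 110 111 110 104  99 105 112 122 128]
 [150 124 106  98  97 100 100  97  95  95  94  98  97  98 100 103  96  96
   99 106 107 101  96  98 112 124 126 131]
 [168 145 122 103  97  99  94  95  95  93  97  96  99 102 102 100  95  86
   86  89  99 111 120 123 130 137 138 138]
 [167 163 152 138 124 109  95  85  83  85  87  88  85  85  87  90  84  73
   75  80 104 147 161 159 159 159 160 161]
 [169 168 165 160 157 145 116  86  80  75  72  77  73  75  78  78  76  72
   73  80 108 
[... 3659 characters left out ...]
137 108  69  53  54  57  91 126 162 173 150  98  47  28  76 141 173 183
  186 182 181 166 136  86  57  51  57  73]
 [127  91  61  52  51  61  93 138 172 182 166 127  72  44  88 145 176 186
  185 183 184 171 139  90  59  52  57  63]
 [120  76  52  47  49  58  89 134 163 182 176 145  92  62  97 151 176 186
  182 184 178 159 127  85  60  49  53  60]
 [116  76  49  55  52  57  87 124 158 173 178 154 109  69 104 152 178 182
  186 179 168 138 105  74  57  53  52  53]
 [115  69  51  54  55  57  73 105 134 162 173 157 111  70  97 150 176 181
  175 163 142 111  89  63  53  51  49  56]
 [117  74  54  51  53  52  65  82 110 136 150 143 104  66  88 140 166 163
  150 137 111  88  70  58  55  56  55  55]]
```

The ball has cleared the spout. I retract upward and go back over the mat, then verify the scoop and funnel from above.

Request:
servo_tool:
  series:
    - [0,0,0,-6,0]
    - [0,0,0,-12,0]
    - [0,0,0,-16,0]
    - [0,0,0,-18,0]
    - [0,0,0,-14,0]

```text
clock: 13.55
position: [0.5213, -0.1154, 0.3123]
tool_rot: [-3.141, 0.0, 0.001]
force: [0.8, -0.2, -1.6]
gripper_width: 0.0393
finger_force: 37.4
```

Request:
servo_tool:
  series:
    - [0,0,-10,-6,0]
    - [0,0,-18,0,0]
    - [0,0,-24,0,0]
    - [0,1,-26,0,0]
    - [0,1,-26,0,0]

```text
clock: 13.97
position: [0.5229, -0.0097, 0.3165]
tool_rot: [-3.141, 0.001, 0.002]
force: [-0.2, 1.0, -1.9]
gripper_width: 0.0399
finger_force: 37.4
```

Request:
servo_tool:
  series:
    - [0,1,-26,0,0]
    - [0,1,-26,0,0]
    - [0,1,-26,0,0]
    - [0,1,-26,0,0]
    - [0,1,-26,0,0]

```text
clock: 14.38
position: [0.5277, 0.1205, 0.3165]
tool_rot: [3.142, 0.0, -0.002]
force: [0.9, 0.8, -2.4]
gripper_width: 0.0399
finger_force: 37.4
```

Request:
servo_tool:
  series:
    - [0,1,-26,0,0]
    - [0,1,-22,0,0]
    - [0,0,-16,0,0]
    - [0,0,-10,0,0]
    - [0,0,-4,0,0]

```text
clock: 14.8
position: [0.5296, 0.1987, 0.3165]
tool_rot: [-3.141, -0.004, 0.002]
force: [-0.4, 0.3, -2.1]
gripper_width: 0.0397
finger_force: 37.4
```

```bash
python3 - <<'E'
from h import *
s,R=tool(); print(s["position"],s["tool_rot"],s["force"],s["gripper_width"])
d=snapshot("scene"); e=snapshot("top")
p=np.array(s["position"]); u=proj(d,[p])[0].astype(int); y0=max(u[1]-40,0); x0=u[0]-55; print(x0,y0)
a=cv2.resize(d["frame"][y0:y0+110,x0:x0+110],(440,440),interpolation=2)
b=cv2.resize(e["frame"][180:250,310:370],(360,420),interpolation=2)
c=np.zeros((440,800,3),np.uint8); c[:,:440]=a; c[:420,440:]=b; cv2.imwrite("pics/v1.png",c[:,:,::-1])
E
```

```text
[0.52962048 0.19872868 0.31650772] [-3.14118511e+00 -4.09192873e-03  2.01533610e-03] [-0.35699042  0.27793123 -2.1382181 ] 0.03972993379535494
273 114
```

View pics/v1.png

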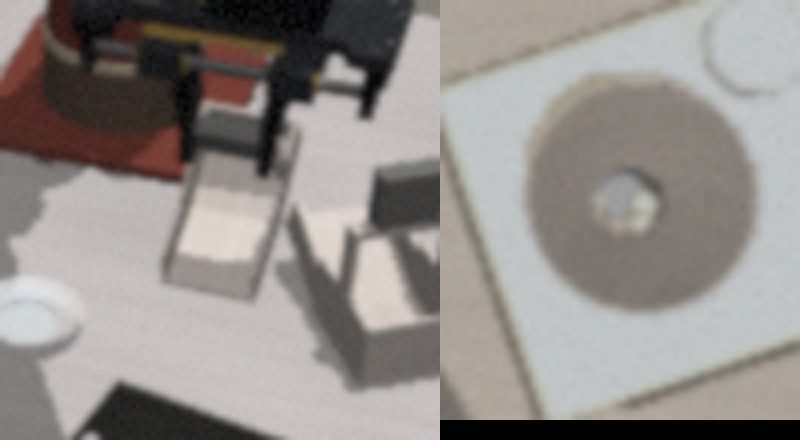

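Image: the scoop is empty and tilted at crop (225,220). The funnel cone is clear, and the white balls can be seen down in the jar at (630,205). I lower the scoop so its lip meets the mat.

Request:
servo_tool:
  series:
    - [0,0,-6,20,0]
    - [0,2,-4,35,0]
    - [0,0,0,35,0]
    - [0,0,0,35,0]
    - [0,0,0,30,0]

```text
clock: 15.32
position: [0.5323, 0.2044, 0.1597]
tool_rot: [3.14, -0.004, -0.001]
force: [0.9, -0.6, -2.9]
gripper_width: 0.04
finger_force: 37.4
```

Request:
servo_tool:
  series:
    - [0,0,0,20,0]
    - [0,0,0,15,0]
    - [0,0,0,10,0]
    - [0,0,0,5,0]
    - [0,0,0,0,0]

```text
clock: 15.73
position: [0.5325, 0.2055, 0.1114]
tool_rot: [3.141, -0.002, -0.002]
force: [1.0, 0.4, -1.5]
gripper_width: 0.0394
finger_force: 37.4
```

Request:
servo_tool:
  series:
    - [0,0,0,3,0]
    - [0,0,0,3,0]
    - [0,0,0,3,0]
    - [0,0,0,3,0]
    - [0,0,0,0,0]

```text
clock: 16.15
position: [0.5324, 0.2064, 0.0996]
tool_rot: [3.141, -0.0, -0.001]
force: [0.3, -0.3, -3.4]
gripper_width: 0.0397
finger_force: 37.4
```

Request:
servo_tool:
  series:
    - [0,0,0,1.5,0]
    - [0,0,0,1.5,0]
    - [0,0,0,1.5,0]
    - [0,0,0,1.5,0]
    - [0,0,0,0,0]

```text
clock: 16.57
position: [0.5327, 0.2066, 0.0942]
tool_rot: [-3.142, 0.0, -0.0]
force: [-0.5, -1.1, -0.2]
gripper_width: 0.0396
finger_force: 37.3
```

Request:
servo_tool:
  series:
    - [0,-1,0,1.5,0]
    - [0,-2,0,1.2,0]
    - [0,-2,0,0.8,0]
    - [0,-2,0,0.8,0]
    - [0,-2,0,0.8,0]

```text
clock: 16.98
position: [0.5261, 0.2069, 0.092]
tool_rot: [-3.141, 0.001, -0.009]
force: [-2.6, -3.5, 21.3]
gripper_width: 0.0397
finger_force: 37.9
```

Request:
servo_tool:
  series:
    - [0,-3,0,1,0]
    - [0,-3,0,1,0]
    - [0,-3,0,1,0]
    - [0,-3,0,1,0]
    - [0,-3,0,1,0]

```text
clock: 17.4
position: [0.5129, 0.2069, 0.0872]
tool_rot: [-3.14, 0.002, -0.015]
force: [9.0, -4.0, 21.9]
gripper_width: 0.04
finger_force: 37.2
```

Request:
servo_tool:
  series:
    - [0,-3,0,0,0]
    - [0,-3,0,0,0]
    - [0,-3,0,0,0]
    - [0,-3,0,0,0]
    - [0,-3,0,0,0]

```text
clock: 17.82
position: [0.4988, 0.2071, 0.0881]
tool_rot: [-3.139, 0.003, -0.017]
force: [6.2, -3.0, 21.5]
gripper_width: 0.0396
finger_force: 39.5
```

```bash
cat > ang.py <<'E'
from h import *
# strap/handle: pixel edges of scoop side seen in scene -> predicted points for tilts
from pred import pts
s,R=tool(); p=np.array(s["position"]); d=snapshot("scene"); g=cv2.cvtColor(d["frame"],cv2.COLOR_RGB2GRAY)
print(p.round(4),np.round(s["force"],1))
for a in(0,10,20,30,40): print(a,pts(d,p,np.radians(a),[[65,31,29],[65,-31,29]]).round(1).tolist())
u=pts(d,p,.2,[[65,0,29]])[0].astype(int); m=np.zeros_like(g); m[u[1]-45:u[1]+20,u[0]-30:u[0]+25]=(g>75)[u[1]-45:u[1]+20,u[0]-30:u[0]+25]
c=max(cv2.findContours(m,0,2)[0],key=cv2.contourArea)[:,0]
print("lowest",c[c[:,1].argmax()],"left",c[c[:,0].argmin()], "approx",cv2.approxPolyDP(c,2,True)[:,0].tolist())
E
python3 ang.py
```

```text
[0.4988 0.2071 0.0881] [ 6.2 -3.  21.5]
0 [[330.1, 253.3], [308.2, 248.2]]
10 [[330.9, 253.2], [309.3, 248.1]]
20 [[331.9, 251.8], [310.6, 246.8]]
30 [[333.1, 249.4], [312.0, 244.5]]
40 [[334.4, 246.0], [313.6, 241.2]]
lowest [329 249] left [311 241] approx [[344, 207], [340, 208], [337, 221], [333, 216], [326, 214], [317, 220], [311, 244], [332, 248], [340, 224], [344, 224]]
```

Request:
servo_tool:
  series:
    - [0,0,0,-10,0]
    - [0,15,0,0,0]
    - [0,20,0,0,0]
    - [0,15,0,0,0]
    - [0,0,0,0,0]

```text
clock: 18.28
position: [0.5459, 0.2058, 0.0938]
tool_rot: [-3.141, 0.003, -0.001]
force: [-0.1, -0.9, -1.6]
gripper_width: 0.0396
finger_force: 37.5
```

Request:
servo_tool:
  series:
    - [0,0,0,0,0]
    - [0,0,0,2,0]
    - [0,0,0,2,0]
    - [0,0,0,1,0]
    - [0,0,0,0,0]

```text
clock: 18.7
position: [0.543, 0.2066, 0.0887]
tool_rot: [3.141, 0.0, -0.001]
force: [-0.6, 0.6, -2.1]
gripper_width: 0.0397
finger_force: 37.5
```

Request:
servo_tool:
  series:
    - [0,0,0,1,0]
    - [0.44,0,0,0,0]
    - [0.45,0,0,0,0]
    - [0.455,0,0,0,0]
    - [0.46,0,0,0,0]

```text
clock: 19.12
position: [0.5439, 0.2066, 0.0883]
tool_rot: [-3.141, 0.001, -0.001]
force: [-0.1, -0.3, 5.1]
gripper_width: 0.0397
finger_force: 12.4
```

Request:
servo_tool:
  series:
    - [0.465,0,0,0,0]
    - [0.47,0,0,0,0]
    - [0.48,0,0,0,0]
    - [0.5,0,0,0,0]
    - [0.5,0,0,0,0]

```text
clock: 19.53
position: [0.544, 0.2067, 0.0883]
tool_rot: [-3.141, 0.001, -0.001]
force: [-0.4, -0.7, 5.2]
gripper_width: 0.0429
finger_force: 2.4
```

```bash
python3 ang.py; python3 -c "
from h import *;print(read_state()['gripper_width'])"
```

```text
[0.544  0.2067 0.0883] [-0.4 -0.7  5.2]
0 [[326.1, 264.7], [303.7, 259.3]]
10 [[326.9, 264.4], [304.9, 259.0]]
20 [[328.0, 262.8], [306.3, 257.6]]
30 [[329.3, 260.2], [307.8, 255.1]]
40 [[330.7, 256.6], [309.5, 251.5]]
lowest [324 259] left [307 251] approx [[340, 218], [336, 221], [334, 231], [329, 225], [317, 224], [308, 246], [308, 255], [328, 259]]
0.04333131523023829
```

Request:
servo_tool:
  series:
    - [0.5,0,0,-1,0]
    - [0.5,0,0,-1,0]
    - [0.5,0,0,-1,0]
    - [0.5,0,0,-1,0]
    - [0.5,0,0,-1,0]

```text
clock: 20.0
position: [0.5434, 0.2065, 0.0928]
tool_rot: [3.142, -0.0, -0.001]
force: [-0.8, 0.3, -0.1]
gripper_width: 0.0434
finger_force: 0.0
```

```bash
python3 ang.py
```

```text
[0.5434 0.2065 0.0928] [-0.8  0.3 -0.1]
0 [[326.2, 263.4], [303.8, 258.0]]
10 [[327.1, 263.1], [305.0, 257.7]]
20 [[328.1, 261.6], [306.4, 256.3]]
30 [[329.4, 258.9], [307.9, 253.8]]
40 [[330.9, 255.3], [309.6, 250.3]]
lowest [324 253] left [308 244] approx [[317, 215], [317, 225], [308, 248], [329, 253], [338, 232], [340, 216], [336, 220], [335, 229], [332, 230], [331, 220]]
```

```bash
python3 - <<'E'
from h import *
d=snapshot("scene")
print(proj(d,[[.581,.238,.032],[.581,.176,.032]]).round(1), plane(d,[[329,253.5],[308,248.5]],.032).round(4))
g=cv2.cvtColor(d["frame"],cv2.COLOR_RGB2GRAY); m=np.zeros_like(g); m[195:270,295:355]=(g>75)[195:270,295:355]
c=max(cv2.findContours(m,0,2)[0],key=cv2.contourArea)[:,0]; print(cv2.approxPolyDP(c,1.5,True)[:,0].tolist())
E
```

```text
[[330.1 252.9]
 [308.3 247.8]] [[0.5841 0.2356 0.032 ]
 [0.584  0.176  0.032 ]]
[[317, 201], [316, 206], [319, 208], [317, 212], [317, 225], [309, 240], [308, 248], [329, 253], [340, 224], [354, 228], [354, 211], [347, 207], [344, 215], [337, 218], [336, 228], [332, 230], [332, 221], [321, 217], [321, 209], [334, 209], [335, 205]]
```

The lip pixels (329,253) and (308,248) match a level scoop with its origin at about (.519,.206), well on the mat. I retreat upward and go to the knob.

Request:
servo_tool:
  series:
    - [0.52,0,0,-20,0]
    - [0.52,0,0,-40,0]
    - [0.5,0,0,-40,0]
    - [0.5,0,0,-40,0]
    - [0.5,0,0,-40,0]

```text
clock: 20.52
position: [0.5431, 0.2065, 0.2748]
tool_rot: [-3.142, -0.0, 0.0]
force: [1.1, 0.5, 0.7]
gripper_width: 0.0433
finger_force: 0.0
```

Request:
servo_tool:
  series:
    - [0.5,4,38,-20,0]
    - [0.5,4,38,0,0]
    - [0.5,4,38,0,0]
    - [0.5,4,38,0,0]
    - [0.5,4,38,0,0]

```text
clock: 20.93
position: [0.5633, 0.016, 0.2925]
tool_rot: [3.141, -0.0, 0.001]
force: [1.0, 0.0, -0.0]
gripper_width: 0.0436
finger_force: 0.0
```

Request:
servo_tool:
  series:
    - [0.5,4,38,0,0]
    - [0.5,4,38,0,0]
    - [0.5,4,38,0,0]
    - [0.5,4,38,0,0]
    - [0.5,4,38,0,0]

```text
clock: 21.35
position: [0.5832, -0.1741, 0.2923]
tool_rot: [3.141, -0.0, 0.0]
force: [0.8, -0.3, -0.7]
gripper_width: 0.0436
finger_force: 0.0
```

Request:
servo_tool:
  series:
    - [0.45,4,38,0,0]
    - [0.42,4,30,0,0]
    - [0.4,4,25,0,0]
    - [0.4,2,15,0,0]
    - [0.4,0,0,0,0]

```text
clock: 21.77
position: [0.5966, -0.2843, 0.2911]
tool_rot: [3.141, -0.008, -0.002]
force: [-0.4, -0.4, -1.3]
gripper_width: 0.0354
finger_force: 0.0
```

Request:
servo_tool:
  series:
    - [0.4,0,0,0,-0.12]
    - [0.4,0,0,0,-0.12]
    - [0.4,0,0,0,-0.11]
    - [0.4,0,0,0,0]
    - [0.4,0,0,0,0]

```text
clock: 22.18
position: [0.5976, -0.2788, 0.2923]
tool_rot: [-3.094, -0.544, -0.001]
force: [0.8, 0.7, 0.3]
gripper_width: 0.0347
finger_force: 0.0
```

```bash
python3 - <<'E'
from h import *
s,R=tool(); p=np.array(s["position"]); print(p,s["tool_rot"],s["gripper_width"],s["joint_positions"])
v=np.array([.598,-.297,.075])-p; print("tool shift mm",(R.T@v*1000).round(1), "yaw",np.degrees(np.arctan2(R[1,0],R[0,0])))
d=snapshot("scene"); print(proj(d,[[.598,-.297,.096],[.598+.018*.94,-.297+.018*.34,.096]]).round(1))
g=cv2.cvtColor(d["frame"],cv2.COLOR_RGB2GRAY); print(g[194:216,136:166])
E
```

```text
[ 0.59763648 -0.27878419  0.29234319] [-3.09364547e+00 -5.43648081e-01 -6.73492077e-04] 0.03474387046401634 [ 0.65519309  0.35882451 -0.39179636  1.30986224  0.13417617  1.49855933
 -0.94652982]
tool shift mm [ -6.   17.3 217.3] yaw 19.93370358129228
[[149.3 198.7]
 [148.3 202.7]]
[[230 232 231 230 231 233 230 230 231 233 230 228 226 199 161 142 125 129
  157 169 171 173 172 170 173 174 174 174 174 174]
 [230 232 232 230 230 232 231 230 231 231 232 230 216 153  91  60  59  94
  148 168 173 174 173 173 176 171 173 175 175 172]
 [232 231 231 231 231 231 232 230 231 229 226 221 186 115  46  26  28  78
  141 164 170 173 169 173 171 176 173 173 175 173]
 [232 231 232 232 231 230 232 231 230 223 203 188 147  82  27  11  20  67
  126 158 170 168 170 173 172 173 177 175 176 176]
 [231 230 230 230 231 231 230 230 223 200 179 161 113  57  25  15  21  47
  108 155 169 170 175 173 176 173 174 177 176 174]
 [231 231 229 231 231 230 226 220 200 175 167 147  93  42  23  15  15  43
  101 152 165 169 171 173 174 173 175 178 178 172]
 [232 231 231 231 229 222 202 192 174 170 162 133  79  60  41  18  1
[... 1232 characters left out ...]
 14  14  14   9  21  27
   14  22  26  31  45  66  74  87 125 159 168 174]
 [168 166 160 157 154 128  92  76  65  44  29  24  12  14  15  17  12  18
   21  33  45  57  66  71  82 106 144 165 169 179]
 [169 161 144 123 133 140 103  81  74  66  56  45  37  34  26  28  33  39
   46  52  62  72  74  82 104 136 159 168 171 174]
 [169 160 129 112 135 147 122  88  78  70  70  64  61  53  55  57  60  62
   68  68  72  75  86 111 140 156 170 169 167 171]
 [168 163 150 144 154 162 148 120  92  82  80  78  74  72  69  71  72  73
   74  80  89 104 119 139 159 168 171 168 170 169]
 [169 167 165 164 166 167 159 147 128 115 100  90  87  85  80  84  86  91
   94 111 124 142 149 161 165 168 167 168 169 169]]
```

Request:
servo_tool:
  series:
    - [0.4,-3,9,20,0]
    - [0.4,-3,8,35,0]
    - [0.4,0,0,35,0]
    - [0.4,0,0,35,0]
    - [0.4,0,0,20,0]

```text
clock: 22.65
position: [0.5958, -0.2973, 0.143]
tool_rot: [-3.092, -0.541, 0.006]
force: [-0.3, 1.0, -0.6]
gripper_width: 0.035
finger_force: 0.0
```

Request:
servo_tool:
  series:
    - [0.4,0,0,20,0]
    - [0.4,0,0,15,0]
    - [0.4,0,0,10,0]
    - [0.4,0,0,0,0]
    - [0.4,0,0,0,0]

```text
clock: 23.07
position: [0.5976, -0.298, 0.1024]
tool_rot: [-3.094, -0.545, 0.0]
force: [-0.5, 0.5, 0.6]
gripper_width: 0.0347
finger_force: 0.0
```

```bash
python3 - <<'E'
from h import *
s,R=tool(); p=np.array(s["position"]); print(p,s["tool_rot"],s["force"])
v=np.array([.598,-.297,.075])-p; print((R.T@v*1000).round(1))
E
```

```text
[ 0.59763983 -0.29796077  0.10244165] [-3.09376596e+00 -5.44896474e-01  1.33883246e-04] [-0.498083    0.54613758  0.59017187]
[ 0.7 -0.8 27.4]
```

Aligned above the bar, so I lower, grip, and turn clockwise.

Request:
servo_tool:
  series:
    - [0.4,0,0,10,0]
    - [0.4,0,0,10,0]
    - [0.4,0,0,7,0]
    - [0.3,0,0,0,0]
    - [0.2,0,0,0,0]

```text
clock: 23.48
position: [0.5971, -0.2981, 0.0746]
tool_rot: [-3.093, -0.546, 0.001]
force: [-0.8, -0.6, -0.1]
gripper_width: 0.0278
finger_force: 0.0
```

Request:
servo_tool:
  series:
    - [0.15,0,0,0,0]
    - [0.1,0,0,0,0]
    - [0,0,0,0,0]
    - [0,0,0,0,0]
    - [0,0,0,0,0]

```text
clock: 23.9
position: [0.5971, -0.2967, 0.0756]
tool_rot: [-3.091, -0.547, 0.002]
force: [-5.1, 4.8, 3.9]
gripper_width: 0.0117
finger_force: 30.0
```

Request:
servo_tool:
  series:
    - [0,0,0,0,0.11]
    - [0,0,0,0,0.11]
    - [0,0,0,0,0.11]
    - [0,0,0,0,0.11]
    - [0,0,0,0,0.11]

```text
clock: 24.32
position: [0.5971, -0.2967, 0.0756]
tool_rot: [-3.124, 0.321, 0.002]
force: [-4.3, 5.4, 3.1]
gripper_width: 0.0117
finger_force: 30.0
```

Request:
servo_tool:
  series:
    - [0,0,0,0,0.11]
    - [0,0,0,0,0.11]
    - [0,0,0,0,0.11]
    - [0,0,0,0,0.11]
    - [0,0,0,0,0.11]

```text
clock: 24.73
position: [0.5971, -0.2967, 0.0756]
tool_rot: [-2.919, 1.157, 0.003]
force: [-5.0, 4.1, 2.8]
gripper_width: 0.0116
finger_force: 30.0
```

```bash
python3 - <<'E'
from h import *
s,R=tool(); print(s["position"],s["force"],s["ft_torque"],s["gripper_width"],"yaw",np.degrees(np.arctan2(R[1,0],R[0,0])),s["joint_positions"])
E
```

```text
[ 0.59708613 -0.29670002  0.07558955] [-5.04954765  4.07545066  2.76703811] [1.17961702 1.00700608 0.06069393] 0.011570001397451742 yaw -43.25068073238553 [ 0.51480184  0.48068043 -0.15878918  1.5723414   0.08085307  1.09697209
 -1.98900371]
```

Request:
servo_tool:
  series:
    - [0.15,0,0,0,0]
    - [0.25,0,0,0,0]
    - [0.35,0,0,0,0]
    - [0.4,0,0,0,0]
    - [0.4,0,0,0,0]

```text
clock: 25.15
position: [0.5976, -0.2985, 0.0753]
tool_rot: [2.924, -1.15, 0.001]
force: [-0.6, 0.1, -0.1]
gripper_width: 0.0308
finger_force: 0.0
```

Request:
servo_tool:
  series:
    - [0.4,0,0,-10,0]
    - [0.4,0,0,-20,0]
    - [0.4,0,0,-35,0]
    - [0.4,0,0,-40,0]
    - [0.4,0,0,-40,0]

```text
clock: 25.57
position: [0.597, -0.2981, 0.2223]
tool_rot: [-2.923, 1.15, 0.001]
force: [0.9, -1.1, 0.6]
gripper_width: 0.0347
finger_force: 0.0
```

Request:
servo_tool:
  series:
    - [0.4,0,0,-30,0]
    - [0.4,0,0,-20,0]
    - [0.4,0,0,0,0]
    - [0.4,0,0,0,0]
    - [0.4,0,0,0,0]

```text
clock: 25.98
position: [0.5972, -0.2981, 0.2697]
tool_rot: [-2.923, 1.151, 0.001]
force: [-0.5, -0.4, -1.2]
gripper_width: 0.0347
finger_force: 0.0
```

```bash
python3 - <<'E'
from h import *
d=snapshot("scene"); g=cv2.cvtColor(d["frame"],cv2.COLOR_RGB2GRAY)
s=read_state(); print(s["position"],s["force"])
c=np.array([.598,-.297,.096])
for a in(20,-11,-43,-46): print(a,proj(d,[c+.018*np.array([np.cos(np.radians(a)),np.sin(np.radians(a)),0])]).round(1))
print(g[194:216,136:166])
m=np.zeros_like(g); m[195:270,295:355]=(g>75)[195:270,295:355]
c=max(cv2.findContours(m,0,2)[0],key=cv2.contourArea)[:,0]; print("scoop",cv2.approxPolyDP(c,1.5,True)[:,0].tolist())
E
```

```text
[ 0.59696046 -0.2980328   0.26901057] [-1.39823253  0.46771219  0.22409632]
20 [[148.3 202.7]]
-11 [[145.2 202.2]]
-43 [[143.2 200.6]]
-46 [[143.1 200.4]]
[[228 229 231 230 229 231 230 232 231 231 228 226 221 201 179 172 170 168
  168 169 168 167 171 172 170 174 171 174 174 173]
 [229 230 231 230 231 231 230 230 229 224 221 204 193 179 170 170 168 162
  157 153 150 157 165 169 170 171 171 171 174 175]
 [223 224 226 228 230 229 229 229 222 200 190 177 170 167 161 157 150 125
  119 107  98 120 149 165 170 172 173 175 173 175]
 [191 192 204 224 231 229 226 219 197 173 163 157 151 137 125 112  99  79
   65  51  49  73 119 158 172 173 176 174 177 175]
 [170 173 194 222 224 219 201 185 170 149 129 118 102  85  69  58  48  38
   32  22  20  48 104 150 170 172 175 178 175 174]
 [166 175 205 216 202 188 161 144 133 119  91  70  55  36  31  23  11  22
    9  16  14  36  98 150 169 175 172 177 173 174]
 [165 172 186 189 175 160 125 115 104  84  59  39  28  16  17  11  16   7
   13   7  11  30  90 147 168 173 174 173 173 174]
 [167 166 168 171 166 151 102  81  65  45  31  18  10  13  13  11  13 
[... 1256 characters left out ...]
 27  33  44  54  67  72  80 109 161 202 219 226]
 [168 162 141 125 131 137 101  80  72  63  52  43  38  32  26  30  32  35
   45  54  65  70  77  91 122 162 205 224 229 229]
 [165 161 131 111 133 148 118  91  76  74  67  68  60  56  53  55  62  64
   66  69  71  79  95 138 183 210 224 231 232 231]
 [166 167 151 146 155 161 148 118  91  83  77  73  73  71  69  71  72  73
   76  79  91 123 147 193 220 229 230 232 230 230]
 [167 170 163 164 165 163 160 146 128 115 102  88  86  83  80  85  85  91
   97 116 150 187 208 222 229 231 231 230 232 230]]
scoop [[295, 195], [295, 218], [303, 209], [316, 215], [316, 226], [309, 239], [308, 248], [330, 253], [340, 224], [342, 223], [354, 228], [354, 195]]
```

The knob bar now lies across the picture from (143,202) to (156,198), as expected at 1.1 rad. The scoop's lip is unchanged and level, and the arm is clear of everything.

```bash
python3 -c "
from rig import *;print(job_done())"
```

```text
the job is handed in; nothing more can be done
None
```

I handed the job in; no verdict came back. As far as the cameras show, the balls went through the funnel into the jar (not counted one by one there), the empty scoop stands level on the mat, and the selector is clicked over.

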